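# Dress two thread stands for twin-needle jeans topstitching

### The job

Get both thread stands ready for twin-needle topstitching in orange. On the small dark stand put the red rest disc, on it the orange spool, and on top the blue spool cap, all threaded down over the pin; on the wide green stand put the black cone adapter over the pin, flange down, and then the orange thread cone over the adapter, wide end down. Everything must sit fully down, and the thimble, the red bobbin and the blue cone beside the work stay where they are.

Things in the scene. Friction and masses are not known exactly. Their poses are not given: they have to be found in the camera images.
- cone_stand: Wide thread stand: green round base 72 mm across and 12 mm high, fixed to the table, with an upright bright steel pin 8 mm in diameter in the middle; the pin ends 78 mm above the table (66 mm above the base top), its last 5 mm tapered; a 3 mm high collar at its foot fits inside the adapter's bore. Origin: centre of the underside, on the pin's axis; z up.
- spool_stand: Small thread stand: dark grey round base 60 mm across and 12 mm high, fixed to the table, with an upright bright steel pin 6 mm in diameter in the middle; the pin ends 78 mm above the table (66 mm above the base top), its last 5 mm tapered; a 3 mm high collar at its foot fits inside the disc's bore. Origin: centre of the underside, on the pin's axis; z up.
- rest_disc: Red flat plastic ring, the rest under the spool: 44 mm across, 10 mm thick, hole 14 mm; lies flat on the table. Origin: centre of the underside; z along its axis, up.
- orange_spool: Spool of orange thread with white flanges, standing: 44 mm high, flanges 40 mm across and 4 mm thick at both ends, wound body between them 36 mm across, through bore 14 mm. Origin: centre of the underside; z along its axis, up.
- spool_cap: Blue mushroom-shaped spool cap, standing flange down: flange 34 mm across and 4 mm thick at the bottom, ribbed knob 24 mm across above it, 26 mm high in all; from below it has a bore 12 mm wide and 18 mm deep (mouth 16 mm wide in the flange) that goes over the end of the pin. Origin: centre of the underside; z along its axis, up.
- cone_adapter: Black plastic cone adapter, standing flange down: flange 58 mm across and 5 mm thick, then eight fins tapering from 40 mm across at the flange to 28 mm at 30 mm height, then a plain round collar 26 mm across up to the top at 46 mm; through bore 18 mm. Grip it by the collar. Origin: centre of the underside; z along its axis, up.
- orange_cone: Large hollow cone of orange thread, wide end down, 115 mm high: 60 mm across near the bottom, 42 mm at 100 mm height, white neck 24 mm across above that; open underneath, hollow 46 mm wide at the mouth, 28 mm at 100 mm height. 0.13 to 0.21 kg. When home its rim rests on the adapter's flange. Origin: centre of the underside; z up its axis.
- blue_cone: Bystander: cone of dark blue thread with a green neck, 65 mm across, 130 mm high, standing loose behind the work. Not to be moved. Origin: centre of the underside.
- steel_thimble: Bystander: pale metal thimble, 20 mm across, 22 mm high, standing loose among the things. Not to be moved. Origin: centre of the underside.
- red_bobbin: Bystander: small bobbin of red thread with silver rims, 21 mm across, 11 mm high, lying flat and loose among the things. Not to be moved. Origin: centre of the underside.
Not all that is in view belongs to the job. Of the things like the rest_disc, leave any that is yellow; of the rest the smaller one is meant.

How it is judged:
By the outcome, as a careful person would: the job done as asked, in the order asked, and still so for the second after the job is handed in, with the robot touching nothing.
It also fails if it takes over 120 s, if anything falls off the work surface, if the arm or the gripper's body presses on something with over 40 N, if the wrist force passes 120 N, or if a joint passes its speed limit or range.

### The arm

A 6-joint arm with a two-finger parallel gripper is mounted at the origin on a cart in front of the work surface, level with it; the furniture and walls round the work are solid. World frame = base frame: x ahead of the robot, y to its left, z up, the work surface at z = 0. Lengths are in m, angles in rad, forces in N, time in s.
With the tool pointing down it reaches from about 0.275 to 0.75 m from the base axis. Payload 10.2 kg.
Tool frame: the origin (TCP) lies at the very end of the fingers, on their centre line; the grasp point (between the pads) lies 19 mm behind it (hold_point_z is the distance from the TCP to the grasp point, in m); z points along the fingers, y is the line along which they close (so a half turn about z gives the same grasp; the last joint's range is limited). The gripper opens to 88 mm and grips with 3 to 60 N. Pads are 18 mm wide; open, the fingers measure 123 mm over their backs; the gripper's body (75 mm by 187 mm) begins 45 mm behind the grasp point.
Start: joints at [0.971, 0.313, 1.498, -0, 1.331, -0.223], TCP at [0.193, 0.488, 0.239] pointing down, gripper open.
Joint ranges: [-2.94, 2.94], [-0.97, 2.17], [0.19, 2.56], [-1.23, 4.37], [0.02, 3.11], [-2.88, 2.88]. Speed limits (rad/s): [2.39, 2.39, 3.01, 3.14, 3.14, 3.14].

### API

Orientations are given as a unit quaternion [w, x, y, z].
In Python, from rig import * gives the robot as it stands. The module is installed in compiled form; this text tells all that it offers.
- The arm moves only by the tool send_path, called by a JSON object that holds its "op" and its "data". Schema: {"type":"object","properties":{"motion":{"type":"array","items":{"type":"array","items":{"type":"array","items":{"type":"number"},"minItems":7,"maxItems":7},"minItems":1,"maxItems":10},"minItems":1,"maxItems":1},"force":{"type":"number"},"only":{"type":"string"},"quiet":{"type":"boolean"},"lines":{"type":"string"}},"required":["motion"],"additionalProperties":false}. motion is a list that holds a single list of rows (three levels of brackets), with 1 to 10 rows, each of 7 numbers: the finger opening in m, then dx, dy, dz in m, then a rotation vector rx, ry, rz in rad; each row shifts and turns the commanded pose from where the row before left it, along the tool's axes as they then stand; what a row does not reach is not made up. A row lasts 1/8 s, in which the tool goes at most 0.0625 m and 0.188 rad, less where a joint would pass 70% of its speed; a pose out of reach is approached as far as the arm can. The fingers move at their own pace and stop on an object; force is the grip in N (left out, the last holds). Time passes only in rows, so rows that do not move let the fingers close. The tool returns the time, the measured TCP pose, the force, the opening and the grip force at its end. only (a regular expression) keeps the lines of the reply that match it, lines (a string "A,B") keeps lines A to B, and quiet returns only ok. Input that does not fit is refused with a message, and nothing moves.
- state(): the state, without advancing time (a new reading comes with each control period).
- snapshot(name): name is "side" or "top"; returns the picture (384x512x3 uint8, red, green, blue); there is no depth.
- camera_params(name): a dict with "fx", "fy", "cx", "cy" (pixels), "xyz" and "rotation" of the camera in the world. Camera axes: x right, y down, z forward; pixel columns grow to the right and rows downward; lengths in m; the calibration is good to about 2 mm. A picture is of the moment at which its call begins. camera_params takes no time and is no camera call.
- sign_off(): hands the job in; it is judged then, once.
Trained networks look in the newest picture that a camera, given by its name, has taken for a name from the list of things; names that differ only in an ending like _2 or _b are one class to them, and where a whole thing is asked for, a point or a joint stands for the part that bears it (a point fixed in the world has none). Each returns a list of dicts, best first, with "p" (0 to 1); they miss things now and then, are a little off and sometimes report something else, mostly with a low value. They report only what shows in the picture. A call takes as long as a camera call. They do not tell look-alikes from the thing itself.
- boxes_of(camera, query): "xyz" ([x, y, z] in m, in the coordinates of the camera as it stood for that picture, good to about 4 mm: the middle of the surface that is visible of it).
- trace(camera, query): "pixels" (384x512 bool, what is visible of it).
- spot_point(camera, query): "xyz" ([x, y, z] in m, in the coordinates of the camera as it stood for that picture, good to about 4 mm: a listed point, or the origin of a listed thing).
The state is a dict: "time_s": time; "qpos": joint angles; "qd": joint speeds; "joint_efforts": joint torques, N m; "eef_pos": TCP position; "ee_rot": TCP orientation; "ft_force": force on the tool from outside, world axes, zero at the start; "wrist_torque": the same for the moment, N m; "grip_width": finger opening in m; "finger_force": force on a finger pad.
Only numpy, scipy, OpenCV 4.12 (cv2) and the standard library are available. Lean on these libraries where they do the work, as an engineer would, in place of code of your own. Each camera call takes 0.05 s, during which the arm holds its last target. There are 200 camera calls.

## Working session

There is one attempt and no reset: what is moved stays moved. The work goes in short steps, Python scripts to look and compute and a tool call to move; the robot and the scene stay as the last step left them, time stands still between calls to the robot, and variables do not carry over. Pictures are saved under pics/ and viewed, at most 16 in all, crops included, and the job is handed in when it is done.

```bash
mkdir -p pics
```

Create h.py:
```python
from rig import *
import numpy as np, cv2
def world(cam,p):
    c=camera_params(cam); return np.array(c["rotation"])@np.array(p)+np.array(c["xyz"])
def save(cam,name):
    im=snapshot(cam); cv2.imwrite(f"pics/{name}.png",cv2.cvtColor(im,cv2.COLOR_RGB2BGR)); return im
def pix(cam,w):
    c=camera_params(cam); q=np.array(c["rotation"]).T@(np.array(w)-np.array(c["xyz"])); return np.round([c["fx"]*q[0]/q[2]+c["cx"],c["fy"]*q[1]/q[2]+c["cy"]],1)
def ray(cam,uv,z):
    c=camera_params(cam); R=np.array(c["rotation"]); d=R@np.array([(uv[0]-c["cx"])/c["fx"],(uv[1]-c["cy"])/c["fy"],1]); o=np.array(c["xyz"])
    return o+d*(z-o[2])/d[2]
def st():
    s=state(); print("t",round(s["time_s"],2),"pos",np.round(s["eef_pos"],4),"q",np.round(s["ee_rot"],4),"F",np.round(s["ft_force"],1),"w",round(s["grip_width"],4),"gf",s["finger_force"],"j",np.round(s["qpos"],2))
```

Run:
```python
from h import *
np.set_printoptions(suppress=True,precision=4)
for c in ("side","top"):
    save(c,c+"0"); p=camera_params(c); print(c,p["xyz"],np.array(p["rotation"]).round(3).tolist(),p["fx"],p["cx"],p["cy"])
a=np.hstack([cv2.imread("pics/side0.png"),cv2.imread("pics/top0.png")])
for c in ("top","side"):
    for n in "cone_stand spool_stand rest_disc orange_spool spool_cap cone_adapter orange_cone blue_cone steel_thimble red_bobbin".split():
        for r in spot_point(c,n)[:4]:
            w=world(c,r["xyz"]); print(c,n,round(r["p"],2),w.round(3),pix(c,w))
st()
```

```text
side [-0.146  -0.3452  0.7233] [-0.296, 0.709, -0.593, 0.242] 383.54143222467087 250.84315990012195 189.50145732176745
top [ 0.3513 -0.2271  0.9945] [0.067, -0.704, 0.704, -0.064] 495.69773639223604 251.0174778712878 190.86496191115103Traceback (most recent call last):
  File "<stdin>", line 9, in <module>
  File "h.py", line 4, in world
    c=camera_params(cam); return np.array(c["rotation"])@np.array(p)+np.array(c["xyz"])
                                 ~~~~~~~~~~~~~~~~~~~~~~~^~~~~~~~~~~~
ValueError: matmul: Input operand 1 has a mismatch in its core dimension 0, with gufunc signature (n?,k),(k,m?)->(n?,m?) (size 3 is different from 4)
```

View pics/top0.png

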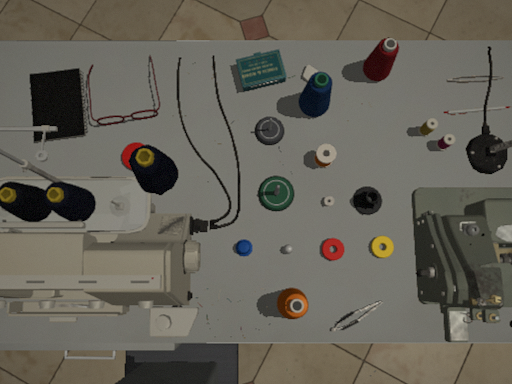

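View pics/side0.png

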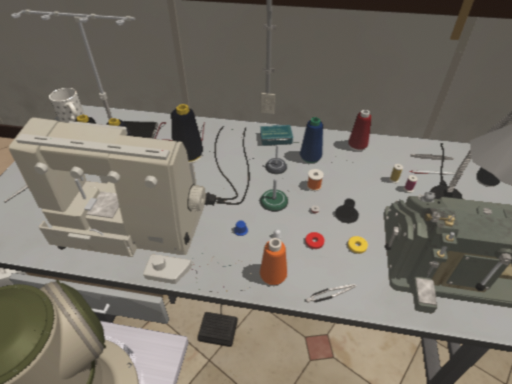

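The top view shows the spool stand (269,130), cone stand (276,193), red disc (333,249), a yellow ring (382,246) and a red disc partly under a black cone (133,155). It also shows the cap (244,248), thimble (288,249), bobbin (328,201), orange cone (293,304), adapter (368,200), orange spool (325,155) and blue cone (316,94). The rotation comes as a quaternion, so I'll fix the helpers.

```bash
sed -i 's/np.array(c\["rotation"\])/RM(c["rotation"])/g; 2a from scipy.spatial.transform import Rotation\ndef RM(q): return Rotation.from_quat([q[1],q[2],q[3],q[0]]).as_matrix()' h.py
```

Run:
```python
from h import *
np.set_printoptions(suppress=True,precision=4)
for n in "cone_stand spool_stand rest_disc orange_spool spool_cap cone_adapter orange_cone blue_cone steel_thimble red_bobbin".split():
    for c in ("top","side"):
        for r in spot_point(c,n)[:3]:
            w=world(c,r["xyz"]); print(c,n,round(r["p"],2),w.round(3),pix(c,w))
st()
im=cv2.imread("pics/top0.png"); 
a=cv2.resize(im[210:280,220:400],None,fx=4,fy=4,interpolation=cv2.INTER_CUBIC); b=cv2.resize(im[130:200,90:270],None,fx=4,fy=4,interpolation=cv2.INTER_CUBIC)
cv2.imwrite("pics/crop0.png",np.vstack([a,b]))
```

```text
top cone_stand 0.66 [ 0.531 -0.275  0.   ] [276.2 194. ]
side cone_stand 0.95 [ 0.535 -0.273 -0.001] [272.8 200. ]
top spool_stand 0.9 [ 0.667 -0.26   0.001] [268.3 130. ]
top spool_stand 0.16 [ 0.419 -0.296  0.003] [287.4 249.2]
side spool_stand 0.84 [ 0.669 -0.263  0.002] [275.9 165.1]
top rest_disc 0.77 [ 0.424 -0.484  0.002] [381.5 247. ]
top rest_disc 0.74 [0.612 0.013 0.005] [136.1 155.1]
top rest_disc 0.61 [ 0.416 -0.385  0.004] [332.1 250.9]
side rest_disc 0.76 [ 0.426 -0.487  0.004] [357.8 244.1]
side rest_disc 0.72 [ 0.416 -0.385  0.003] [313.4 241.4]
side rest_disc 0.69 [ 0.605 -0.374  0.   ] [313.8 185.6]
top orange_spool 0.83 [ 0.608 -0.373  0.006] [323.8 156.9]
side orange_spool 0.73 [ 0.604 -0.372 -0.   ] [312.8 186. ]
side orange_spool 0.55 [ 0.517 -0.388 -0.002] [316.9 211.2]
top spool_cap 0.6 [ 0.419 -0.206 -0.003] [242.  249.6]
side spool_cap 0.58 [ 0.421 -0.21   0.003] [240.2 229.5]
top cone_adapter 0.93 [ 0.518 -0.461  0.003] [367.8 200. ]
side cone_adapter 0.97 [ 0.518 -0.457 -0.003] [344.6 214.4]
top orange_cone 0.75 [ 0.317 -0.301 -0.002] [290.2 301.6]
top orange_cone 0.55 [ 0.532 -0.277  0.001] [276.9 193.9]
side orange_cone 0.9 [ 0.312 -0.304  0.002] [272.7 274.1]
top blue_cone 0.67 [ 0.723 -0.354  0.003] [312.6 104. ]
side blue_cone 0.94 [ 0.726 -0.357  0.002] [310.7 155.8]
side blue_cone 0.52 [ 0.609 -0.376 -0.002] [314.2 185.3]
top steel_thimble 0.53 [ 0.419 -0.294 -0.001] [286.1 249.5]
side steel_thimble 0.54 [ 0.418 -0.303  0.003] [278.2 236.1]
top red_bobbin 0.67 [ 0.514 -0.379  0.001] [327.4 202.1]
side red_bobbin 0.64 [ 0.516 -0.388 -0.004] [316.8 212. ]
t 1.15 pos [0.1932 0.4882 0.2387] q [ 0.      0.1873  0.9823 -0.    ] F [-0.8  0.9 -0.2] w 0.0884 gf 0.0 j [ 0.97  0.31  1.5  -0.    1.33 -0.22]
```

View pics/crop0.png

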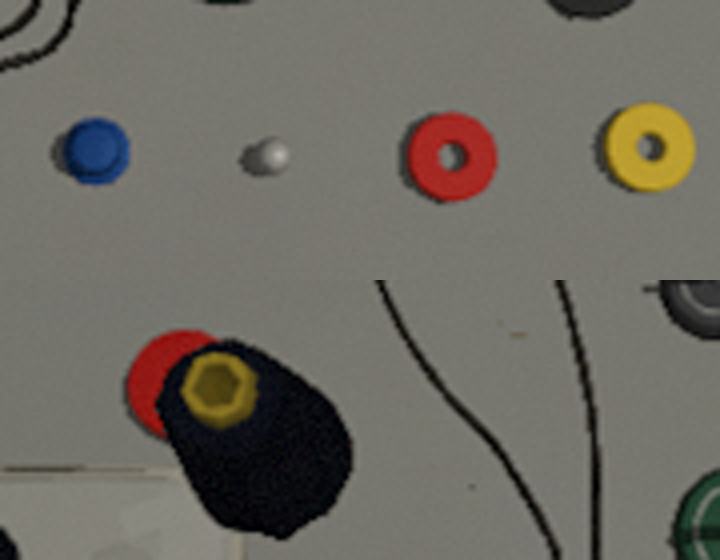

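Candidates for rest_disc: a red ring at (333,249), about 44 mm; a yellow ring at (382,246), to be left; and a larger red disc under the black cone at (133,155). By the description I choose (333,249). Next I refine positions from the masks and check the machine height before the transit.

Add to h.py:
```python
def circ(cam,n,uv,z):
    "circle through the outline of the mask nearest uv, projected on plane z"
    for r in sorted(trace(cam,n),key=lambda r:np.linalg.norm(np.argwhere(r["pixels"]).mean(0)[::-1]-uv))[:1]:
        m=r["pixels"].astype(np.uint8); c=max(cv2.findContours(m,cv2.RETR_EXTERNAL,cv2.CHAIN_APPROX_NONE)[0],key=cv2.contourArea)[:,0]
        P=np.array([ray(cam,p,z)[:2] for p in c])
        (x,y),rad=cv2.minEnclosingCircle((P*1000).astype(np.float32)); 
        e=cv2.fitEllipse((P*1000).astype(np.float32)); 
        print(cam,n,round(r["p"],2),"px",c.mean(0).round(1),"encl",round(x,1),round(y,1),"d",round(2*rad,1),"ell",np.round(e[0],1),np.round(e[1],1))
def tri(a,b):
    "triangulate top pixel a, side pixel b"
    A=[];B=[]
    for cam,uv in(("top",a),("side",b)):
        o=np.array(camera_params(cam)["xyz"]); d=ray(cam,uv,0)-o; d/=np.linalg.norm(d); M=np.eye(3)-np.outer(d,d); A.append(M);B.append(M@o)
    return np.linalg.lstsq(np.vstack(A),np.hstack(B),rcond=None)[0].round(3)
```

Run:
```python
from h import *
print("black cone tip",tri((57,194),(113,123)),"handwheel",tri((192,257),(198,197)),"mach top corner",tri((130,283),(180,150)), tri((36,283),(45,140)))
snapshot("top");snapshot("side")
for cam in("top","side"):
  for n,w,z in [("rest_disc",(.416,-.385,0),.01),("spool_stand",(.668,-.262,0),.012),("cone_stand",(.533,-.274,0),.012),("orange_spool",(.606,-.373,.044),.044),("spool_cap",(.42,-.208,0),.004),("cone_adapter",(.518,-.459,0),.005),("orange_cone",(.315,-.302,0),.0)]:
    circ(cam,n,pix(cam,w),z)
```

```text
black cone tip [0.49  0.082 0.229] handwheel [ 0.398 -0.123  0.124] mach top corner [ 0.36  -0.087  0.287] [0.34  0.1   0.292]
top rest_disc 0.67 px [332.8 248.8] encl 419.4 -385.9 d 44.4 ell [ 419.4 -385.7] [40.2 43.4]
top spool_stand 0.9 px [269.9 130.4] encl 663.4 -262.8 d 62.7 ell [ 663.  -262.8] [59.2 60.5]
top cone_stand 0.89 px [276.1 193. ] encl 532.0 -275.0 d 74.9 ell [ 531.6 -274.6] [69.6 72.8]
top orange_spool 0.74 px [324.9 154.9] encl 601.4 -370.3 d 50.6 ell [ 601.7 -370.3] [39.7 50.5]
top spool_cap 0.53 px [244.4 247.2] encl 423.1 -210.2 d 33.3 ell [ 423.  -210.8] [30.5 32.1]
top cone_adapter 0.91 px [367.4 199.6] encl 518.6 -459.2 d 58.5 ell [ 519.  -459.4] [55.7 56.7]
top orange_cone 0.61 px [292.5 302.9] encl 315.3 -305.6 d 62.5 ell [ 315.  -305.2] [59.3 61.1]
side rest_disc 0.77 px [313.6 240. ] encl 414.9 -384.0 d 50.0 ell [ 415.  -385.3] [43.9 48.4]
side spool_stand 0.78 px [274.9 163.6] encl 670.1 -254.7 d 96.4 ell [ 661.5 -261.5] [52.8 85.5]
side cone_stand 0.77 px [273.4 197.3] encl 540.6 -272.0 d 112.4 ell [ 530.8 -275.3] [ 66.  101.6]
side orange_spool 0.69 px [314.3 179.5] encl 583.4 -371.8 d 81.6 ell [ 583.4 -372.3] [38.  86.7]
side cone_adapter 0.74 px [346.9 211.3] encl 528.0 -460.7 d 81.7 ell [ 523.7 -460.9] [52.4 79.5]
side orange_cone 0.76 px [273.5 262.5] encl 349.7 -300.1 d 126.9 ell [ 345.4 -301.3] [ 57.8 131. ]
```

```bash
python3 -c "
from h import *
print(tri((57,128),(130,18)),tri((20,128),(84,17)),tri((41,155),(103,97)), tri((70,185),(110,115)))"
```

```text
[0.527 0.002 0.446] [0.52  0.067 0.443] [0.541 0.109 0.259] [0.495 0.07  0.247]
```

{"op": "send_path", "data": {"motion": [[[0.06,0,0,-0.05,0,0,0.17],[0.06,0,0,-0.06,0,0,0.17],[0.06,0,0,-0.06,0,0,0.17],[0.06,0,0,-0.05,0,0,0.17],[0.06,0,0,0,0,0,0.17],[0.06,0,0,0,0,0,0.17],[0.06,0,0,0,0,0,0.174]]]}}

```text
time_s: 2.82
eef_pos: [0.1932, 0.4882, 0.4587]
ee_rot: [-0.0, 0.709, 0.705, 0.0]
ft_force: [-0.0, -0.1, 0.3]
grip_width: 0.0599
finger_force: 0.0
```

```bash
python3 -c "
from h import *
st()"
```

```text
t 2.83 pos [0.1932 0.4882 0.4587] q [-0.      0.7091  0.7051  0.    ] F [-0.  -0.1  0.3] w 0.0599 gf 0.0 j [0.97 0.28 0.98 0.   1.88 0.98]
```

{"op": "send_path", "data": {"motion": [[[0.06,-0.055,0.012,0,0,0,0],[0.06,-0.055,0.012,0,0,0,0],[0.06,-0.055,0.012,0,0,0,0],[0.06,-0.055,0.012,0,0,0,0],[0.06,-0.055,0.012,0,0,0,0],[0.06,-0.055,0.012,0,0,0,0],[0.06,-0.055,0.012,0,0,0,0],[0.06,-0.055,0.012,0,0,0,0],[0.06,-0.055,0.012,0,0,0,0],[0.06,-0.055,0.012,0,0,0,0]]], "quiet": true}}

```text
ok
```

{"op": "send_path", "data": {"motion": [[[0.06,-0.05,0.016,0,0,0,0],[0.06,-0.05,0.016,0,0,0,0],[0.06,-0.05,0.016,0,0,0,0],[0.06,-0.05,0.016,0,0,0,0],[0.06,-0.05,0.016,0.05,0,0,0],[0.06,-0.05,0.016,0.06,0,0,0],[0.06,-0.022,0.008,0.06,0,0,0],[0.06,0,0,0.05,0,0,0],[0.06,0,0,0,0,0,0]]]}}

```text
time_s: 5.2
eef_pos: [0.4105, -0.3646, 0.2577]
ee_rot: [-0.003, 0.707, 0.707, 0.001]
ft_force: [0.4, 0.4, 0.5]
grip_width: 0.06
finger_force: 0.0
```

```bash
python3 -c "
from h import *
st()"
```

```text
t 5.2 pos [ 0.4105 -0.3646  0.2577] q [-3.400e-03  7.072e-01  7.070e-01  5.000e-04] F [0.4 0.4 0.5] w 0.06 gf 0.0 j [-0.94  0.36  1.39 -0.    1.4  -0.94]
```

{"op": "send_path", "data": {"motion": [[[0.06,-0.02,0.006,0.05,0,0,0],[0.06,0,0,0.05,0,0,0],[0.06,0,0,0.05,0,0,0],[0.06,0,0,0,0,0,0],[0.06,0,0,0,0,0,0]]]}}

```text
time_s: 5.82
eef_pos: [0.4184, -0.3868, 0.1139]
ee_rot: [0.003, 0.707, 0.707, -0.0]
ft_force: [0.2, -0.1, 0.7]
grip_width: 0.0601
finger_force: 0.0
```

```bash
python3 -c "
from h import *
st()"
```

```text
t 5.83 pos [ 0.4184 -0.3868  0.1139] q [ 2.500e-03  7.070e-01  7.072e-01 -4.000e-04] F [ 0.2 -0.1  0.7] w 0.0601 gf 0.0 j [-0.95  0.53  1.52  0.    1.09 -0.95]
```

{"op": "send_path", "data": {"motion": [[[0.06,0,0,0.05,0,0,0],[0.06,0,0,0.04,0,0,0],[0.06,0,0,0.016,0,0,0],[0.06,0,0,0,0,0,0],[0.06,0,0,0,0,0,0]]]}}

```text
time_s: 6.45
eef_pos: [0.4181, -0.3865, 0.0065]
ee_rot: [0.002, 0.707, 0.707, -0.0]
ft_force: [0.6, 0.9, -0.3]
grip_width: 0.0603
finger_force: 0.0
```

{"op": "send_path", "data": {"motion": [[[0.03,0,0,0,0,0,0],[0.03,0,0,0,0,0,0],[0.03,0,0,0,0,0,0],[0.03,0,0,0,0,0,0],[0.03,0,0,0,0,0,0]]], "force": 15}}

```text
time_s: 7.08
eef_pos: [0.4176, -0.3859, 0.0052]
ee_rot: [0.001, 0.707, 0.707, -0.0]
ft_force: [-0.0, -0.2, 6.8]
grip_width: 0.0438
finger_force: 15.0
```

```bash
python3 -c "
from h import *
st()"
```

```text
t 7.08 pos [ 0.4176 -0.3859  0.0052] q [ 7.000e-04  7.071e-01  7.071e-01 -1.000e-04] F [-0.  -0.2  6.8] w 0.0438 gf 15.001361772883683 j [-0.95  0.69  1.59  0.    0.86 -0.95]
```

{"op": "send_path", "data": {"motion": [[[0.03,0,0,-0.03,0,0,0],[0.03,0,0,-0.05,0,0,0],[0.03,0,0,-0.05,0,0,0],[0.03,0,0,-0.05,0,0,0],[0.03,0,0,0,0,0,0],[0.03,0,0,0,0,0,0]]]}}

```text
time_s: 7.82
eef_pos: [0.417, -0.3851, 0.1834]
ee_rot: [-0.001, 0.707, 0.707, 0.0]
ft_force: [-0.5, -0.3, 0.0]
grip_width: 0.0436
finger_force: 15.0
```

Run:
```python
from h import *
st()
a=save("top","t1");b=save("side","s1")
f=lambda im,x0,y0,w,h,s:cv2.resize(im[y0:y0+h,x0:x0+w],None,fx=s,fy=s,interpolation=cv2.INTER_CUBIC)
o=np.hstack([f(a,240,110,56,100,7),f(b,250,145,56,70,7)[:490]]) if 0 else np.hstack([f(a,240,112,56,100,6),f(b,250,115,56,100,6)])
cv2.imwrite("pics/pins.png",o[:,:,::-1])
```

```text
t 7.83 pos [ 0.417  -0.3851  0.1834] q [-8.000e-04  7.071e-01  7.071e-01  1.000e-04] F [-0.5 -0.3  0. ] w 0.0436 gf 14.999875081703067 j [-0.95  0.45  1.45 -0.    1.25 -0.95]
```

View pics/pins.png

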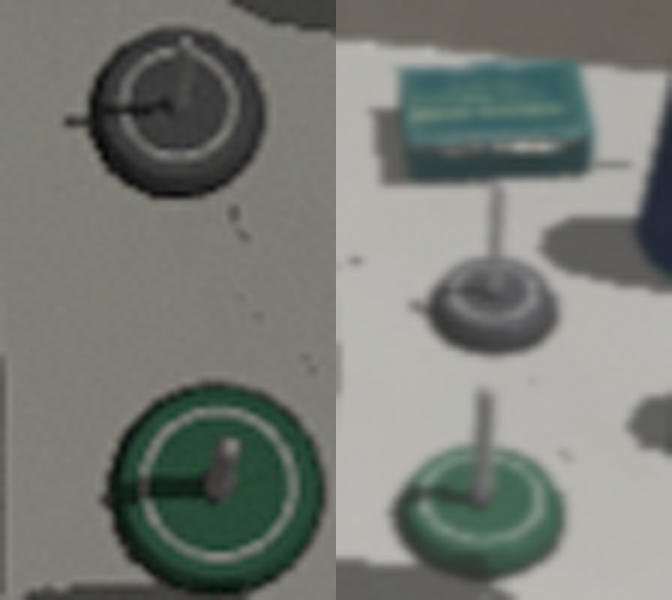

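The pins crop shows the spool pin foot at about (269.2,128.9) and tip at (270.8,118.6) in the top view, with the tip at (276.4,145.6) in the side view. For the cone pin, the foot is at (275.1,193.6) and tip at (278.1,185.5) in top, with the tip at (274.6,179.8) in side.

```bash
python3 -c "
from h import *
for n,ft,tt,rt,fs,ts in (('spool',(269.2,128.9),(270.8,118.9),(269.5,128.7),(275.6,162.9),(276.4,145.9)),('cone',(275.1,193.6),(278.1,185.7),(275.9,192.3),(273.9,197.4),(274.6,180))):
    print(n,'top foot',ray('top',ft,.013)[:2].round(4),'ring',ray('top',rt,.012)[:2].round(4),'tip',ray('top',tt,.077)[:2].round(4),'side foot',ray('side',fs,.013)[:2].round(4),'tip',ray('side',ts,.077)[:2].round(4),tri(tt,ts))
"
```

```text
spool top foot [ 0.6655 -0.2615] ring [ 0.6663 -0.2622] tip [ 0.6652 -0.2625] side foot [ 0.6649 -0.2625] tip [ 0.6607 -0.2628] [ 0.667 -0.262  0.072]
cone top foot [ 0.5299 -0.2725] ring [ 0.5327 -0.2741] tip [ 0.5334 -0.2753] side foot [ 0.5313 -0.2762] tip [ 0.5287 -0.2761] [ 0.534 -0.276  0.072]
```

{"op": "send_path", "data": {"motion": [[[0.03,0.02,0.04,0,0,0,0],[0.03,0.02,0.04,0,0,0,0],[0.03,0.02,0.04,0,0,0,0],[0.03,0.02,0.04,0,0,0,0],[0.03,0.02,0.04,0,0,0,0],[0.03,0.02,0.04,0,0,0,0],[0.03,0.003,0.007,0.03,0,0,0],[0.03,0,0,0.03,0,0,0],[0.03,0,0,0.028,0,0,0],[0.03,0,0,0,0,0,0]]]}}

```text
time_s: 9.18
eef_pos: [0.663, -0.2617, 0.0928]
ee_rot: [-0.003, 0.707, 0.707, -0.001]
ft_force: [-0.3, 0.5, 0.7]
grip_width: 0.0434
finger_force: 15.0
```

{"op": "send_path", "data": {"motion": [[[0.03,0,0,0,0,0,0],[0.03,0,0,0,0,0,0]]]}}

```text
time_s: 9.43
eef_pos: [0.6647, -0.2628, 0.0977]
ee_rot: [0.001, 0.707, 0.707, 0.0]
ft_force: [0.5, 0.0, -0.1]
grip_width: 0.0438
finger_force: 15.0
```

Run:
```python
from h import *
st()
save("top","t2");b=save("side","s2")
cv2.imwrite("pics/c2.png",cv2.resize(b[90:190,220:360],None,fx=5,fy=5,interpolation=cv2.INTER_CUBIC)[:,:,::-1])
```

```text
t 9.43 pos [ 0.6647 -0.2628  0.0977] q [1.000e-03 7.071e-01 7.071e-01 2.000e-04] F [ 0.5  0.  -0.1] w 0.0438 gf 14.999862438999116 j [-0.54  0.86  0.98 -0.    1.3  -0.54]
```

View pics/c2.png

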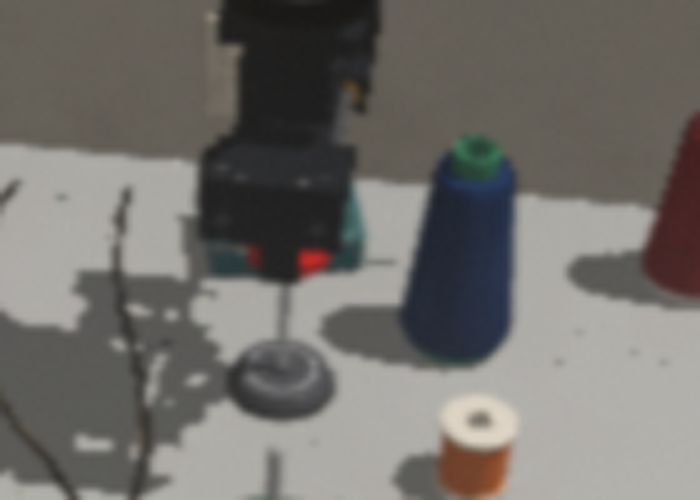

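The crop shows the red disc held at about (278,142), straight above the pin tip near (276.6,146) in the side view. I'll check the lateral offset numerically.

Run:
```python
from h import *
for cam in("side","top"):
    im=cv2.imread(f"pics/{cam[0]}2.png").astype(int); B,G,R=im[...,0],im[...,1],im[...,2]
    m=(R>90)&(R>2*G)&(R>2*B); 
    u,v=pix(cam,(.664,-.262,.1)).astype(int); w=m[v-30:v+30,u-30:u+30]; p=np.argwhere(w)
    if len(p): print(cam,"red u",p[:,1].min()+u-30,p[:,1].max()+u-30,"v",p[:,0].min()+v-30,p[:,0].max()+v-30,len(p))
    P=[pix(cam,(.6647+.022*np.cos(a),-.2628+.022*np.sin(a),z)) for a in np.linspace(0,6.28,60) for z in(.093,.103)]
    print("pred",np.min(P,0),np.max(P,0))
```

```text
side red u 280 285 v 140 144 24
pred [268.6 132.2] [285.3 145.4]
pred [259.7 103.5] [283.1 127.5]
```

{"op": "send_path", "data": {"motion": [[[0.03,0,0,0.03,0,0,0],[0.03,0,0,0.03,0,0,0],[0.03,0,0,0.018,0,0,0],[0.03,0,0,0,0,0,0],[0.03,0,0,0,0,0,0],[0.03,0,0,0,0,0,0]]]}}

```text
time_s: 10.28
eef_pos: [0.6647, -0.2627, 0.0195]
ee_rot: [0.001, 0.707, 0.707, 0.0]
ft_force: [-0.1, 0.2, 0.4]
grip_width: 0.0438
finger_force: 15.0
```

{"op": "send_path", "data": {"motion": [[[0.054,0,0,0,0,0,0],[0.06,0,0,0,0,0,0],[0.06,0,0,0,0,0,0],[0.06,0,0,0,0,0,0]]]}}

```text
time_s: 10.78
eef_pos: [0.6643, -0.2625, 0.0184]
ee_rot: [-0.0, 0.707, 0.707, 0.0]
ft_force: [-0.0, 0.5, 1.0]
grip_width: 0.0598
finger_force: 0.0
```

{"op": "send_path", "data": {"motion": [[[0.06,0,0,-0.03,0,0,0],[0.06,0,0,-0.05,0,0,0],[0.06,0,0,-0.05,0,0,0],[0.06,0,0,-0.05,0,0,0],[0.06,0,0,0,0,0,0],[0.06,0,0,0,0,0,0]]]}}

```text
time_s: 11.52
eef_pos: [0.664, -0.2623, 0.1973]
ee_rot: [-0.001, 0.707, 0.707, -0.0]
ft_force: [1.1, -0.0, -1.0]
grip_width: 0.06
finger_force: 0.0
```

Run:
```python
from h import *
st()
save("top","t3");b=save("side","s3")
cv2.imwrite("pics/c3.png",cv2.resize(b[130:190,240:340],None,fx=5,fy=5,interpolation=cv2.INTER_CUBIC)[:,:,::-1])
circ("side","rest_disc",pix("side",(.664,-.262,.02)),.022)
```

```text
t 11.53 pos [ 0.664  -0.2623  0.1973] q [-7.000e-04  7.071e-01  7.071e-01 -2.000e-04] F [ 1.1 -0.  -1. ] w 0.06 gf 0.0 j [-0.54  0.79  0.85 -0.    1.5  -0.54]
side rest_disc 0.81 px [357.  244.5] encl 410.2 -481.5 d 48.7 ell [ 410.  -481.3] [42.1 47.9]
```

View pics/c3.png

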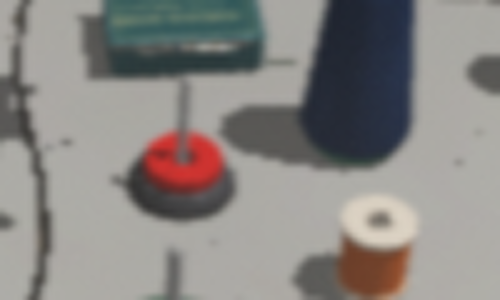

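The red disc lies on the dark base with the pin through it, at about (276.6,162) in the side view. The spool's hole shows at (315.3,173.6).

```bash
python3 -c "
from h import *
print(ray('side',(315.3,173.6),.044))
im=cv2.imread('pics/t3.png').astype(int); u,v=pix('top',(.605,-.373,.044)).astype(int); w=im[v-20:v+20,u-20:u+20]; m=((w.min(2)>120)&(w.max(2)-w.min(2)<50)).astype(np.uint8)
n,l,s,c=cv2.connectedComponentsWithStats(m); k=1+np.argmax(s[1:,4]); p=np.argwhere(l==k)[:,::-1]; h=cv2.convexHull(p.astype(np.int32))[:,0]
P=np.array([ray('top',(q[0]+u-20,q[1]+v-20),.044)[:2]*1000 for q in h],np.float32); print(s[k],cv2.minEnclosingCircle(P),cv2.fitEllipse(P))
"
```

```text
[ 0.60518803 -0.37354632  0.044     ]
[ 11  11  20  19 249] ((606.3931274414062, -372.93548583984375), 19.562618255615234) ((606.6055297851562, -373.016357421875), (38.427162170410156, 38.854736328125), 50.124351501464844)
```

{"op": "send_path", "data": {"motion": [[[0.06,-0.055,-0.03,0,0,0,0],[0.06,-0.055,-0.029,0,0,0,0],[0.06,0,0,0.01,0,0,0.1745],[0.06,0,0,0.01,0,0,0.1745],[0.06,0,0,0.01,0,0,0.1745],[0.06,0,0,0.01,0,0,0.1745],[0.06,0,0,0.01,0,0,0.1745],[0.06,0,0,0.01,0,0,0.1745],[0.06,0,0,0.01,0,0,0.1745],[0.06,0,0,0.01,0,0,0.1745]]]}}

```text
time_s: 12.92
eef_pos: [0.6051, -0.3721, 0.1169]
ee_rot: [-0.001, 0.996, 0.084, -0.001]
ft_force: [-0.3, 0.1, -0.6]
grip_width: 0.0604
finger_force: 0.0
```

{"op": "send_path", "data": {"motion": [[[0.06,0,0,0,0,0,0.1745],[0.06,0,0,0,0,0,0],[0.06,0,0,0,0,0,0]]]}}

```text
time_s: 13.3
eef_pos: [0.6053, -0.3723, 0.118]
ee_rot: [-0.0, 1.0, 0.002, -0.0]
ft_force: [-0.3, 0.6, 0.4]
grip_width: 0.0603
finger_force: 0.0
```

```bash
python3 -c "
from h import *
st()"
```

```text
t 13.3 pos [ 0.6053 -0.3723  0.118 ] q [-2.0e-04  1.0e+00  1.8e-03 -2.0e-04] F [-0.3  0.6  0.4] w 0.0603 gf 0.0 j [-0.72  0.83  0.98 -0.    1.33  0.85]
```

{"op": "send_path", "data": {"motion": [[[0.06,0,0.001,0.05,0,0,0],[0.06,0,0,0.04,0,0,0],[0.06,0,0,0.018,0,0,0],[0.06,0,0,0,0,0,0],[0.06,0,0,0,0,0,0],[0.03,0,0,0,0,0,0],[0.03,0,0,0,0,0,0],[0.03,0,0,0,0,0,0],[0.03,0,0,0,0,0,0]]], "force": 15}}

```text
time_s: 14.42
eef_pos: [0.6055, -0.3735, 0.011]
ee_rot: [0.0, 1.0, 0.0, 0.0]
ft_force: [-0.1, 1.3, 4.4]
grip_width: 0.0371
finger_force: 15.2
```

```bash
python3 -c "
from h import *
st()"
```

```text
t 14.43 pos [ 0.6055 -0.3735  0.011 ] q [3.e-04 1.e+00 2.e-04 3.e-04] F [-0.1  1.3  4.4] w 0.0371 gf 15.202507871363196 j [-0.72  0.94  1.05 -0.    1.14  0.85]
```

{"op": "send_path", "data": {"motion": [[[0.03,0,0,-0.03,0,0,0],[0.03,0,0,-0.05,0,0,0],[0.03,0,0,-0.05,0,0,0],[0.03,0,0,-0.05,0,0,0],[0.03,0,0,0,0,0,0],[0.03,0,0,0,0,0,0]]]}}

```text
time_s: 15.18
eef_pos: [0.605, -0.3731, 0.1888]
ee_rot: [-0.001, 1.0, 0.0, -0.001]
ft_force: [0.3, -0.5, -1.4]
grip_width: 0.0368
finger_force: 15.1
```

{"op": "send_path", "data": {"motion": [[[0.03,0,0,0,0,0,-0.1745],[0.03,0,0,0,0,0,-0.1745],[0.03,0,0,0,0,0,-0.1745],[0.03,0,0,0,0,0,-0.1745],[0.03,0,0,0,0,0,-0.1745],[0.03,0,0,0,0,0,-0.1745],[0.03,0,0,0,0,0,-0.1745],[0.03,0,0,0,0,0,-0.1745],[0.03,0,0,0,0,0,-0.1745],[0.03,0,0,0,0,0,0]]]}}

```text
time_s: 16.42
eef_pos: [0.605, -0.373, 0.1883]
ee_rot: [-0.002, 0.708, 0.707, -0.0]
ft_force: [-0.6, 1.0, -1.0]
grip_width: 0.037
finger_force: 15.1
```

{"op": "send_path", "data": {"motion": [[[0.03,0.037,0.02,0,0,0,0],[0.03,0.037,0.02,0,0,0,0],[0.03,0.036,0.019,0,0,0,0],[0.03,0,0,0.04,0,0,0],[0.03,0,0,0.04,0,0,0],[0.03,0,0,0,0,0,0],[0.03,0,0,0,0,0,0],[0.03,0,0,0,0,0,0]]]}}

```text
time_s: 17.42
eef_pos: [0.665, -0.2638, 0.1124]
ee_rot: [0.001, 0.707, 0.707, 0.0]
ft_force: [0.3, -0.3, -0.1]
grip_width: 0.0369
finger_force: 15.1
```

Run:
```python
from h import *
st()
a=save("top","t4");b=save("side","s4")
f=lambda im,x0,y0:cv2.resize(im[y0:y0+90,x0:x0+70],None,fx=5,fy=5,interpolation=cv2.INTER_CUBIC)
cv2.imwrite("pics/c4.png",np.hstack([f(b,240,90),f(a,235,90)])[:,:,::-1])
```

```text
t 17.43 pos [ 0.665  -0.2638  0.1124] q [1.500e-03 7.074e-01 7.068e-01 4.000e-04] F [ 0.3 -0.3 -0.1] w 0.0369 gf 15.120422601939936 j [-0.54  0.84  0.97 -0.    1.33 -0.54]
```

View pics/c4.png

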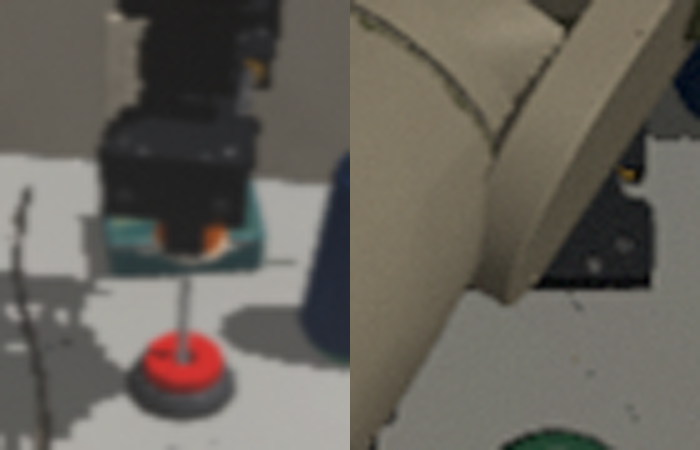

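The spool is held above the pin, its flange at about (278.6,140) against the pin at (277,146) in the side view. It may be slightly to the right, so I'll measure it.

Run:
```python
from h import *
im=cv2.imread("pics/s4.png")
ref=cv2.imread("pics/s3.png")
for v in range(134,146):
    print(v,[tuple(int(k) for k in im[v,u][::-1]) for u in list(range(269,275))],"|",[tuple(int(k) for k in im[v,u][::-1]) for u in range(282,289)])
for z,r in((.1015,.02),(.1055,.02)):
  for y in (-.2638,):
    P=np.array([pix("side",(.665+r*np.cos(a),y+r*np.sin(a),z)) for a in np.linspace(0,6.28,90)]); print(z,P.min(0),P.max(0))
print(pix("side",(.664,-.2625,.078)),pix("side",(.664,-.2625,.1)))
```

```text
134 [(61, 81, 76), (61, 75, 69), (61, 59, 52), (51, 43, 38), (40, 36, 35), (36, 35, 35)] | [(51, 39, 34), (58, 41, 34), (53, 41, 34), (41, 36, 34), (35, 35, 34), (35, 36, 36), (41, 52, 52)]
135 [(58, 88, 87), (68, 81, 76), (78, 65, 55), (65, 46, 37), (45, 37, 34), (36, 34, 34)] | [(90, 53, 35), (101, 57, 36), (94, 59, 41), (68, 56, 47), (50, 56, 52), (46, 57, 55), (51, 70, 68)]
136 [(65, 93, 91), (81, 87, 79), (88, 68, 55), (72, 49, 38), (47, 37, 34), (36, 34, 34)] | [(128, 67, 36), (140, 76, 42), (142, 92, 61), (113, 96, 79), (78, 94, 88), (68, 95, 92), (71, 100, 97)]
137 [(80, 105, 100), (95, 97, 88), (96, 76, 62), (73, 52, 41), (47, 39, 35), (37, 35, 35)] | [(138, 71, 36), (155, 88, 53), (165, 116, 85), (135, 116, 98), (92, 105, 101), (78, 104, 104), (78, 106, 106)]
138 [(88, 107, 105), (97, 101, 95), (99, 85, 74), (75, 61, 52), (48, 42, 38), (37, 35, 35)] | [(141, 76, 42), (163, 105, 72), (179, 140, 113), (151, 132, 116), (109, 109, 103), (90, 96, 94), (82, 91, 90)]
139 [(89, 92, 89), (93, 92, 87), (94, 88, 81), (74, 67, 61), (48, 44, 42), (37, 37, 35)] | [(153, 95, 63), (172, 12
[... 686 characters left out ...]
0), (44, 58, 59), (44, 58, 60), (44, 58, 59), (45, 59, 60), (47, 60, 60)] | [(55, 66, 66), (52, 65, 65), (52, 65, 65), (52, 65, 66), (52, 65, 66), (60, 72, 72), (63, 74, 74)]
144 [(53, 64, 64), (52, 63, 64), (54, 65, 66), (62, 72, 72), (61, 71, 70), (59, 69, 69)] | [(94, 99, 97), (95, 100, 98), (98, 104, 102), (97, 103, 101), (99, 103, 100), (109, 112, 109), (115, 118, 114)]
145 [(99, 101, 98), (98, 101, 98), (102, 104, 101), (113, 115, 111), (112, 113, 109), (108, 109, 106)] | [(154, 153, 148), (155, 154, 149), (155, 154, 149), (155, 154, 149), (155, 154, 149), (158, 156, 152), (158, 157, 152)]
0.1015 [269.8 133.1] [284.9 142.3]
0.1055 [269.8 131.9] [285.  141.1]
[276.5 144.8] [276.8 138.3]
```

{"op": "send_path", "data": {"motion": [[[0.03,0.0015,0,0.01,0,0,0],[0.03,0,0,0.03,0,0,0],[0.03,0,0,0.025,0,0,0],[0.03,0,0,0.012,0,0,0],[0.03,0,0,0,0,0,0],[0.03,0,0,0,0,0,0],[0.03,0,0,0,0,0,0]]]}}

```text
time_s: 18.4
eef_pos: [0.6646, -0.2619, 0.0338]
ee_rot: [0.0, 0.707, 0.707, 0.0]
ft_force: [-0.7, 0.4, -1.0]
grip_width: 0.037
finger_force: 15.1
```

```bash
python3 -c "
from h import *
st()"
```

```text
t 18.4 pos [ 0.6646 -0.2619  0.0338] q [4.000e-04 7.071e-01 7.071e-01 1.000e-04] F [-0.7  0.4 -1. ] w 0.037 gf 15.130242061859462 j [-0.54  0.92  1.03  0.    1.19 -0.54]
```

Now release, rise, and check before fetching the cap.

{"op": "send_path", "data": {"motion": [[[0.06,0,0,0,0,0,0],[0.06,0,0,0,0,0,0],[0.06,0,0,0,0,0,0],[0.06,0,0,-0.03,0,0,0],[0.06,0,0,-0.05,0,0,0],[0.06,0,0,-0.05,0,0,0],[0.06,0,0,-0.04,0,0,0],[0.06,0,0,0,0,0,0]]]}}

```text
time_s: 19.4
eef_pos: [0.6653, -0.2623, 0.2073]
ee_rot: [0.003, 0.707, 0.707, 0.001]
ft_force: [0.4, -0.4, -0.4]
grip_width: 0.0601
finger_force: 0.0
```

Run:
```python
from h import *
st()
b=save("side","s5")
f=lambda im,x0,y0:cv2.resize(im[y0:y0+80,x0:x0+70],None,fx=5,fy=5,interpolation=cv2.INTER_CUBIC)
cv2.imwrite("pics/c5.png",np.hstack([f(b,240,110),f(b,210,200)])[:,:,::-1])
snapshot("top")
for n,w,z in [("spool_cap",(.42,-.208,0),.004),("cone_adapter",(.518,-.459,0),.005),("orange_cone",(.315,-.302,0),.0)]: circ("top",n,pix("top",w),z)
```

```text
t 19.4 pos [ 0.6653 -0.2623  0.2073] q [0.0033 0.7071 0.7071 0.0008] F [ 0.4 -0.4 -0.4] w 0.0601 gf 0.0 j [-0.54  0.78  0.84  0.    1.52 -0.54]
top spool_cap 0.5 px [243.9 247. ] encl 423.8 -209.5 d 31.3 ell [ 423.7 -209.6] [28.6 30.2]
top cone_adapter 0.74 px [367.4 199.4] encl 519.0 -459.7 d 57.3 ell [ 519.3 -459.6] [54.9 55.8]
top orange_cone 0.93 px [292.7 302.8] encl 314.4 -305.8 d 62.5 ell [ 314.9 -305.4] [58.2 60.9]
```

View pics/c5.png

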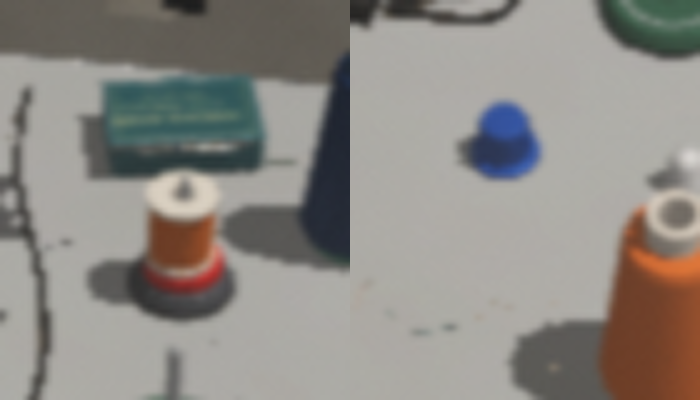

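The orange spool sits on the red disc with the pin tip showing in its bore at about (276.7,147). The cap stands at (240.7,229), its knob top at about (241.0,223.7).

```bash
python3 -c "
from h import *
print(ray('side',(241.0,223.8),.026),ray('top',(243.9,247),.015))
for r in spot_point('top','spool_cap')[:1]+spot_point('side','spool_cap')[:1]: pass
im=cv2.imread('pics/s5.png').astype(int); m=(im[...,0]>100)&(im[...,0]>1.7*im[...,2]); m[:, :225]=0;m[:,255:]=0;m[:215]=0;m[245:]=0
p=np.argwhere(m); print('u',p[:,1].min(),p[:,1].max(),'v',p[:,0].min(),p[:,0].max())
for y in(-.207,-.209,-.211):
  P=np.array([pix('side',(.42+.017*np.cos(a),y+.017*np.sin(a),z)) for a in np.linspace(0,6.28,60) for z in (0,.004)]); print(y,P.min(0),P.max(0))
im=snapshot('top').astype(int); m=(im[...,2]>90)&(im[...,2]>1.5*im[...,0]); m[:, :225]=0;m[:,265:]=0;m[:230]=0;m[265:]=0
p=np.argwhere(m); print('u',p[:,1].min(),p[:,1].max(),'v',p[:,0].min(),p[:,0].max())
for x,y in((.42,-.209),(.422,-.209)):
  P=np.array([pix('top',(x+r*np.cos(a),y+r*np.sin(a),z)) for a in np.linspace(0,6.28,60) for z,r in ((0,.017),(.004,.017),(.026,.012))]); print(x,y,P.min(0),P.max(0))
"
```

```text
[ 0.42032752 -0.21294187  0.026     ] [ 0.42268823 -0.20996081  0.015     ]
u 236 247 v 221 234
-0.207 [231.7 224. ] [245.9 236.1]
-0.209 [232.5 224.1] [246.7 236.2]
-0.211 [233.3 224.2] [247.5 236.4]
u 239 251 v 240 255
0.42 -0.209 [235.  240.2] [252.1 257.5]
0.422 -0.209 [235.  239.2] [252.1 256.5]
```

{"op": "send_path", "data": {"motion": [[[0.06,0.009,-0.05,0,0,0,0],[0.06,0.011,-0.05,0,0,0,0],[0.06,0.011,-0.05,0,0,0,0],[0.06,0.011,-0.05,0,0,0,0],[0.06,0.011,-0.045,0.03,0,0,0],[0.06,0,0,0.04,0,0,0],[0.06,0,0,0,0,0,0],[0.06,0,0,0,0,0,0]]]}}

```text
time_s: 20.8
eef_pos: [0.4202, -0.2094, 0.1346]
ee_rot: [0.001, 0.707, 0.707, 0.0]
ft_force: [-0.4, 0.5, 0.5]
grip_width: 0.0599
finger_force: 0.0
```

```bash
python3 -c "
from h import *
st()"
```

```text
t 20.8 pos [ 0.4202 -0.2094  0.1346] q [8.000e-04 7.070e-01 7.072e-01 1.000e-04] F [-0.4  0.5  0.5] w 0.0599 gf 0.0 j [-0.71  0.31  1.8   0.    1.03 -0.71]
```

{"op": "send_path", "data": {"motion": [[[0.06,0,0,0.05,0,0,0],[0.06,0,0.001,0.05,0,0,0],[0.06,0,0,0.026,0,0,0],[0.06,0,0,0,0,0,0],[0.06,0,0,0,0,0,0],[0.015,0,0,0,0,0,0],[0.015,0,0,0,0,0,0],[0.015,0,0,0,0,0,0],[0.015,0,0,0,0,0,0],[0.015,0,0,0,0,0,0]]], "force": 12}}

```text
time_s: 22.05
eef_pos: [0.4204, -0.2089, 0.0075]
ee_rot: [0.0, 0.707, 0.707, 0.0]
ft_force: [0.3, -0.0, 2.4]
grip_width: 0.0238
finger_force: 12.0
```

```bash
python3 -c "
from h import *
st()"
```

```text
t 22.05 pos [ 0.4204 -0.2089  0.0075] q [1.000e-04 7.071e-01 7.071e-01 0.000e+00] F [ 0.3 -0.   2.4] w 0.0238 gf 12.0001136418432 j [-0.71  0.53  1.89  0.    0.72 -0.71]
```

{"op": "send_path", "data": {"motion": [[[0.015,0,0,-0.03,0,0,0],[0.015,0,0,-0.05,0,0,0],[0.015,0,0,-0.06,0,0,0],[0.015,0,0,-0.06,0,0,0],[0.015,0,0,0,0,0,0],[0.015,0,0,0,0,0,0]]]}}

```text
time_s: 22.8
eef_pos: [0.4199, -0.2085, 0.2063]
ee_rot: [-0.001, 0.707, 0.707, -0.0]
ft_force: [-0.4, 0.4, -0.1]
grip_width: 0.024
finger_force: 12.0
```

{"op": "send_path", "data": {"motion": [[[0.015,-0.011,0.05,0,0,0,0],[0.015,-0.011,0.05,0,0,0,0],[0.015,-0.011,0.05,0,0,0,0],[0.015,-0.011,0.05,0,0,0,0],[0.015,-0.0095,0.0445,0,0,0,0],[0.015,0,0,0.05,0,0,0],[0.015,0,0,0.05,0,0,0],[0.015,0,0,0,0,0,0],[0.015,0,0,0,0,0,0],[0.015,0,0,0,0,0,0]]]}}

```text
time_s: 24.05
eef_pos: [0.6656, -0.2628, 0.1098]
ee_rot: [0.002, 0.707, 0.707, 0.0]
ft_force: [0.2, 0.2, 0.4]
grip_width: 0.0236
finger_force: 12.0
```

Run:
```python
from h import *
st()
b=save("side","s6")
cv2.imwrite("pics/c6.png",cv2.resize(b[110:180,235:325],None,fx=8,fy=8,interpolation=cv2.INTER_CUBIC)[:,:,::-1])
s=state()["eef_pos"]
P=np.array([pix('side',(s[0]+.017*np.cos(a),s[1]+.017*np.sin(a),s[2]-.0075+z)) for a in np.linspace(0,6.28,60) for z in (0,.004)]); print(P.min(0),P.max(0))
```

```text
t 24.05 pos [ 0.6656 -0.2628  0.1098] q [1.800e-03 7.071e-01 7.071e-01 4.000e-04] F [0.2 0.2 0.4] w 0.0236 gf 12.000225872034207 j [-0.54  0.85  0.97 -0.    1.32 -0.54]
[270.6 132.2] [283.5 141.3]
```

View pics/c6.png

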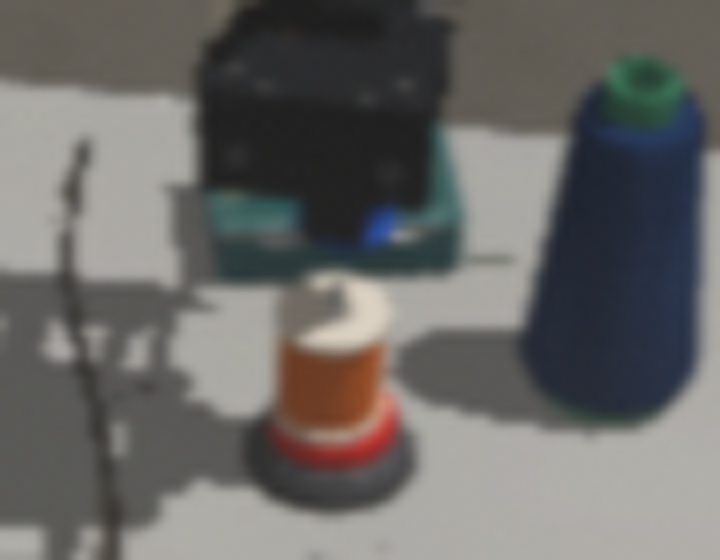

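The cap hangs above the spool with its right edge near (284,138), about 0.6 px further right than predicted, so it sits roughly 2 mm toward −y in the grip. I'll correct for that and lower.

{"op": "send_path", "data": {"motion": [[[0.015,0.002,-0.001,0,0,0,0],[0.015,0,0,0.01,0,0,0],[0.015,0,0,0.01,0,0,0],[0.015,0,0,0.008,0,0,0],[0.015,0,0,0,0,0,0],[0.015,0,0,0,0,0,0],[0.015,0,0,0.006,0,0,0],[0.015,0,0,0,0,0,0],[0.015,0,0,0,0,0,0]]]}}

```text
time_s: 25.22
eef_pos: [0.664, -0.2604, 0.0734]
ee_rot: [0.0, 0.707, 0.707, 0.0]
ft_force: [-0.0, -1.5, -0.3]
grip_width: 0.0237
finger_force: 12.0
```

```bash
python3 -c "
from h import *
st()"
```

```text
t 25.23 pos [ 0.664  -0.2604  0.0734] q [2.000e-04 7.071e-01 7.071e-01 0.000e+00] F [-0.  -1.5 -0.3] w 0.0237 gf 12.00068031437695 j [-0.54  0.88  1.01  0.    1.26 -0.54]
```

{"op": "send_path", "data": {"motion": [[[0.05,0,0,0,0,0,0],[0.05,0,0,0,0,0,0],[0.05,0,0,0,0,0,0],[0.05,0,0,-0.03,0,0,0],[0.05,0,0,-0.05,0,0,0],[0.05,0,0,-0.05,0,0,0],[0.05,0,0,0,0,0,0],[0.05,0,0,0,0,0,0]]]}}

```text
time_s: 26.22
eef_pos: [0.6636, -0.2602, 0.2023]
ee_rot: [-0.001, 0.707, 0.707, -0.0]
ft_force: [-0.5, 0.5, -1.0]
grip_width: 0.0502
finger_force: 0.0
```

Run:
```python
from h import *
st()
b=save("side","s7");a=save("top","t7")
f=lambda im,x0,y0:cv2.resize(im[y0:y0+60,x0:x0+60],None,fx=6,fy=6,interpolation=cv2.INTER_CUBIC)
cv2.imwrite("pics/c7.png",np.hstack([f(b,245,120),f(b,318,180)])[:,:,::-1])
```

```text
t 26.23 pos [ 0.6636 -0.2602  0.2023] q [-8.000e-04  7.071e-01  7.071e-01 -2.000e-04] F [-0.5  0.5 -1. ] w 0.0502 gf 0.0 j [-0.54  0.78  0.85 -0.    1.51 -0.54]
```

View pics/c7.png

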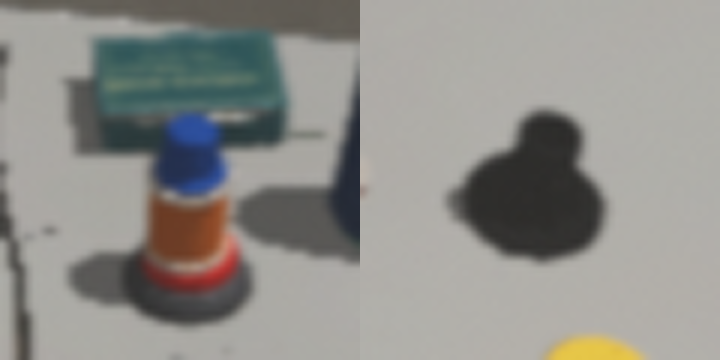

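The cap sits flange down on the spool at about (277,147). The adapter stands at (346.5,213) with its collar top at about (349.1,201.2).

```bash
python3 -c "
from h import *
print(ray('side',(349.1,201.2),.046))
for y in (-.457,-.459,-.461):
  P=np.array([pix('side',(.518+.029*np.cos(a),y+.029*np.sin(a),z)) for a in np.linspace(0,6.28,60) for z in (0,.005)]); print(y,P.min(0),P.max(0))
im=cv2.imread('pics/s7.png').astype(int).sum(2); print(im[214,328:342].tolist(),im[214,352:366].tolist())
"
```

```text
[ 0.51842278 -0.4597835   0.046     ]
-0.457 [333.  203.9] [357.  222.7]
-0.459 [333.8 204. ] [357.8 222.8]
-0.461 [334.6 204.1] [358.6 222.9]
[517, 518, 516, 498, 420, 325, 267, 203, 152, 138, 135, 136, 136, 134] [136, 137, 140, 145, 150, 182, 299, 444, 507, 520, 522, 520, 521, 521]
```

{"op": "send_path", "data": {"motion": [[[0.05,-0.05,-0.036,0,0,0,0],[0.05,-0.05,-0.037,0,0,0,0],[0.05,-0.05,-0.037,0,0,0,0],[0.05,-0.05,-0.037,0,0,0,0],[0.05,0,0,0.04,0,0,0],[0.05,0,0,0.04,0,0,0],[0.05,0,0,0,0,0,0],[0.05,0,0,0,0,0,0]]]}}

```text
time_s: 27.32
eef_pos: [0.5173, -0.4607, 0.1248]
ee_rot: [0.001, 0.707, 0.707, -0.0]
ft_force: [0.6, -0.0, -0.1]
grip_width: 0.0499
finger_force: 0.0
```

```bash
python3 -c "
from h import *
st()"
```

```text
t 27.32 pos [ 0.5173 -0.4607  0.1248] q [ 8.000e-04  7.070e-01  7.072e-01 -1.000e-04] F [ 0.6 -0.  -0.1] w 0.0499 gf 0.0 j [-0.9   0.78  1.05 -0.    1.31 -0.9 ]
```

{"op": "send_path", "data": {"motion": [[[0.05,0.0005,0,0.05,0,0,0],[0.05,0,0,0.03,0,0,0],[0.05,0,0,0.014,0,0,0],[0.05,0,0,0,0,0,0],[0.05,0,0,0,0,0,0],[0.015,0,0,0,0,0,0],[0.015,0,0,0,0,0,0],[0.015,0,0,0,0,0,0],[0.015,0,0,0,0,0,0],[0.015,0,0,0,0,0,0]]], "force": 20}}

```text
time_s: 28.58
eef_pos: [0.517, -0.46, 0.0298]
ee_rot: [0.0, 0.707, 0.707, -0.0]
ft_force: [-0.3, 0.9, 3.7]
grip_width: 0.0257
finger_force: 20.0
```

```bash
python3 -c "
from h import *
st()"
```

```text
t 28.57 pos [ 0.517  -0.46    0.0298] q [ 3.000e-04  7.071e-01  7.071e-01 -0.000e+00] F [-0.3  0.9  3.7] w 0.0257 gf 19.953491050991943 j [-0.9   0.88  1.13  0.    1.13 -0.9 ]
```

{"op": "send_path", "data": {"motion": [[[0.015,0,0,-0.02,0,0,0],[0.015,0,0,-0.05,0,0,0],[0.015,0,0,-0.05,0,0,0],[0.015,0,0,-0.05,0,0,0],[0.015,0,0,0,0,0,0],[0.015,0,0,0,0,0,0]]]}}

```text
time_s: 29.32
eef_pos: [0.5166, -0.4595, 0.1989]
ee_rot: [-0.001, 0.707, 0.707, 0.0]
ft_force: [-1.1, -0.2, -1.5]
grip_width: 0.0257
finger_force: 19.9
```

{"op": "send_path", "data": {"motion": [[[0.015,0.046,0.0036,0,0,0,0],[0.015,0.047,0.0036,0,0,0,0],[0.015,0.046,0.0036,0,0,0,0],[0.015,0.046,0.0037,0,0,0,0],[0.015,0,0,0.04,0,0,0],[0.015,0,0,0.036,0,0,0],[0.015,0,0,0,0,0,0],[0.015,0,0,0,0,0,0],[0.015,0,0,0,0,0,0]]]}}

```text
time_s: 30.45
eef_pos: [0.5318, -0.2753, 0.1247]
ee_rot: [0.001, 0.707, 0.707, 0.0]
ft_force: [0.3, -0.2, -0.9]
grip_width: 0.0257
finger_force: 19.9
```

Run:
```python
from h import *
st()
b=save("side","s8")
cv2.imwrite("pics/c8.png",cv2.resize(b[140:215,235:325],None,fx=7,fy=7,interpolation=cv2.INTER_CUBIC)[:,:,::-1])
s=state()["eef_pos"]
P=np.array([pix('side',(s[0]+.029*np.cos(a),s[1]+.029*np.sin(a),s[2]-.03+z)) for a in np.linspace(0,6.28,60) for z in (0,.005)]); print(P.min(0),P.max(0))
print(pix("side",(.5315,-.2745,.078)),pix("side",(.5315,-.2745,.09)))
```

```text
t 30.45 pos [ 0.5318 -0.2753  0.1247] q [1.100e-03 7.072e-01 7.071e-01 1.000e-04] F [ 0.3 -0.2 -0.9] w 0.0257 gf 19.93454021972866 j [-0.67  0.58  1.41  0.    1.15 -0.67]
[262.7 164.3] [286.9 182.2]
[274.1 178.9] [274.3 175.3]
```

View pics/c8.png

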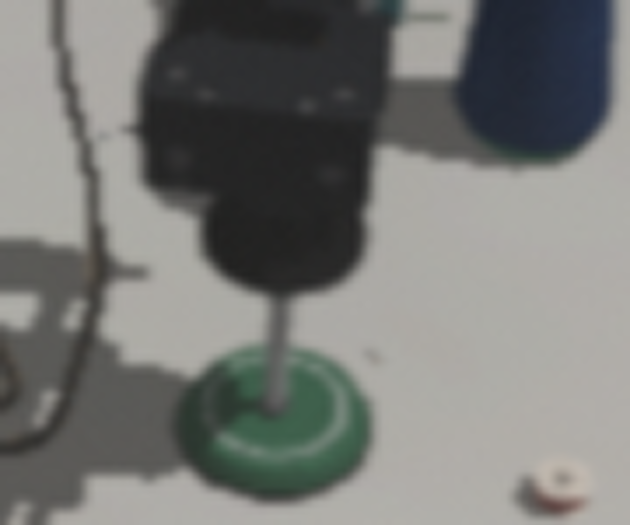

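The adapter's flange is centred at about (275.0,173) and the pin at (274.5,179), so they are aligned. Lowering.

{"op": "send_path", "data": {"motion": [[[0.015,0.001,0,0.03,0,0,0],[0.015,0,0,0.03,0,0,0],[0.015,0,0,0.015,0,0,0],[0.015,0,0,0.005,0,0,0],[0.015,0,0,0,0,0,0],[0.015,0,0,0,0,0,0],[0.015,0,0,0.001,0,0,0],[0.015,0,0,0,0,0,0]]]}}

```text
time_s: 31.5
eef_pos: [0.5314, -0.2739, 0.0426]
ee_rot: [0.0, 0.707, 0.707, 0.0]
ft_force: [-0.7, -0.8, 0.0]
grip_width: 0.0258
finger_force: 19.9
```

```bash
python3 -c "
from h import *
st()"
```

```text
t 31.5 pos [ 0.5314 -0.2739  0.0426] q [2.000e-04 7.071e-01 7.071e-01 0.000e+00] F [-0.7 -0.8  0. ] w 0.0258 gf 19.93462289718991 j [-0.67  0.68  1.47 -0.    0.99 -0.67]
```

{"op": "send_path", "data": {"motion": [[[0.045,0,0,0,0,0,0],[0.045,0,0,0,0,0,0],[0.045,0,0,0,0,0,0],[0.045,0,0,-0.03,0,0,0],[0.045,0,0,-0.06,0,0,0],[0.045,0,0,-0.06,0,0,0],[0.045,0,0,-0.06,0,0,0],[0.045,0,0,0,0,0,0],[0.045,0,0,0,0,0,0]]]}}

```text
time_s: 32.62
eef_pos: [0.531, -0.2736, 0.2513]
ee_rot: [-0.001, 0.707, 0.707, -0.0]
ft_force: [-0.1, 0.4, -0.6]
grip_width: 0.045
finger_force: 0.0
```

Run:
```python
from h import *
st()
im=cv2.imread("pics/t0.png"); b=save("side","s9")[:,:,::-1]
f=lambda im,x0,y0,w,h,s:cv2.resize(im[y0:y0+h,x0:x0+w],None,fx=s,fy=s,interpolation=cv2.INTER_CUBIC)
cv2.imwrite("pics/c9.png",np.hstack([f(im,270,280,50,50,7),f(b,235,165,80,100,7)[350:],][:1]+[f(b,250,225,50,50,7),f(b,250,165,50,50,7)]))
```

```text
t 32.62 pos [ 0.531  -0.2736  0.2513] q [-8.000e-04  7.071e-01  7.071e-01 -1.000e-04] F [-0.1  0.4 -0.6] w 0.045 gf 0.0 j [-0.67  0.47  1.24 -0.    1.43 -0.67][ WARN:0@0.013] global loadsave.cpp:275 findDecoder imread_('pics/t0.png'): can't open/read file: check file path/integrity
Traceback (most recent call last):
TypeError: 'NoneType' object is not subscriptable
```

Run:
```python
import cv2
a=cv2.imread("pics/c9.png"); print(a.shape); cv2.imwrite("pics/c9.png",cv2.resize(a,(798,266)))
```

```text
[ WARN:0@0.010] global loadsave.cpp:275 findDecoder imread_('pics/c9.png'): can't open/read file: check file path/integrity
Traceback (most recent call last):
AttributeError: 'NoneType' object has no attribute 'shape'
```

The file is called top0.png; I had used the wrong name.

Run:
```python
from h import *
im=cv2.imread("pics/top0.png"); b=cv2.imread("pics/s9.png")
f=lambda im,x0,y0:cv2.resize(im[y0:y0+50,x0:x0+50],(265,265),interpolation=cv2.INTER_CUBIC)
cv2.imwrite("pics/c9.png",np.hstack([f(im,270,280),f(b,250,225),f(b,250,165)]))
```

```text
(no output)
```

View pics/c9.png

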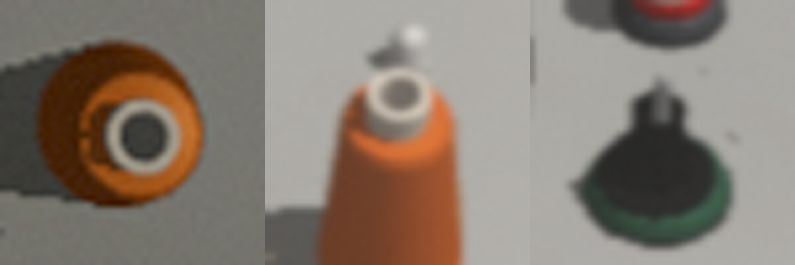

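The adapter sits on the green base with the pin tip in its bore, at about (274.5,196) in the side view. The cone's neck mouth is at (297.0,305.1) in top and (275.1,242.1) in side.

```bash
python3 -c "
from h import *
print(ray('top',(297,305.1),.115),ray('side',(275.1,242.1),.115),tri((297,305.1),(275.1,242.1)))"
```

```text
[ 0.31521363 -0.30381118  0.115     ] [ 0.3138463  -0.30516455  0.115     ] [ 0.315 -0.305  0.113]
```

{"op": "send_path", "data": {"motion": [[[0.045,-0.008,-0.05,0,0,0,0],[0.045,-0.008,-0.05,0,0,0,0],[0.045,-0.008,-0.05,0,0,0,0],[0.045,-0.006,-0.05,0,0,0,0],[0.045,0,-0.016,0.03,0,0,0],[0.045,0,0,0,0,0,0],[0.045,0,0,0,0,0,0],[0.045,0,0,0,0,0,0]]]}}

```text
time_s: 33.67
eef_pos: [0.3162, -0.304, 0.2228]
ee_rot: [0.0, 0.707, 0.707, -0.0]
ft_force: [-0.8, -0.2, 1.0]
grip_width: 0.045
finger_force: 0.0
```

```bash
python3 -c "
from h import *
st()"
```

```text
t 33.67 pos [ 0.3162 -0.304   0.2228] q [ 4.000e-04  7.067e-01  7.075e-01 -1.000e-04] F [-0.8 -0.2  1. ] w 0.045 gf 0.0 j [-1.03  0.14  1.76  0.    1.24 -1.04]
```

{"op": "send_path", "data": {"motion": [[[0.045,-0.0003,-0.0015,0.05,0,0,0],[0.045,0,0,0.05,0,0,0],[0.045,0,0,0.02,0,0,0],[0.045,0,0,0,0,0,0],[0.045,0,0,0,0,0,0],[0.015,0,0,0,0,0,0],[0.015,0,0,0,0,0,0],[0.015,0,0,0,0,0,0],[0.015,0,0,0,0,0,0],[0.015,0,0,0,0,0,0]]], "force": 25}}

```text
time_s: 34.92
eef_pos: [0.3141, -0.3044, 0.1028]
ee_rot: [0.001, 0.707, 0.707, -0.0]
ft_force: [0.3, 1.2, 6.1]
grip_width: 0.0237
finger_force: 25.0
```

```bash
python3 -c "
from h import *
st()"
```

```text
t 34.92 pos [ 0.3141 -0.3044  0.1028] q [ 5.000e-04  7.071e-01  7.071e-01 -0.000e+00] F [0.3 1.2 6.1] w 0.0237 gf 25.000942350161495 j [-1.04  0.29  1.92  0.    0.92 -1.04]
```

{"op": "send_path", "data": {"motion": [[[0.015,0,0,-0.02,0,0,0],[0.015,0,0,-0.04,0,0,0],[0.015,0,0,-0.05,0,0,0],[0.015,0,0,-0.02,0,0,0],[0.015,0,0,0,0,0,0],[0.015,0,0,0,0,0,0]]]}}

```text
time_s: 35.67
eef_pos: [0.3135, -0.3037, 0.231]
ee_rot: [-0.001, 0.707, 0.707, 0.0]
ft_force: [-1.0, -1.2, -1.3]
grip_width: 0.0236
finger_force: 25.0
```

{"op": "send_path", "data": {"motion": [[[0.015,0.004,0.03,0,0,0,0],[0.015,0.005,0.035,0,0,0,0],[0.015,0.005,0.04,0,0,0,0],[0.015,0.005,0.04,0,0,0,0],[0.015,0.005,0.035,0,0,0,0],[0.015,0.0057,0.038,0,0,0,0],[0.015,0,0,0.03,0,0,0],[0.015,0,0,0,0,0,0],[0.015,0,0,0,0,0,0],[0.015,0,0,0,0,0,0]]]}}

```text
time_s: 36.92
eef_pos: [0.5319, -0.2748, 0.2034]
ee_rot: [0.001, 0.707, 0.707, 0.0]
ft_force: [0.0, 0.5, -1.3]
grip_width: 0.0233
finger_force: 25.0
```

Run:
```python
from h import *
st()
b=save("side","s10")
cv2.imwrite("pics/c10.png",cv2.resize(b[130:215,235:325],None,fx=7,fy=7,interpolation=cv2.INTER_CUBIC)[:,:,::-1])
s=state()["eef_pos"]
P=np.array([pix('side',(s[0]+.03*np.cos(a),s[1]+.03*np.sin(a),s[2]-.103)) for a in np.linspace(0,6.28,60)]); print(P.min(0),P.max(0))
print(pix("side",(.5315,-.2745,.078)),pix("side",(.5315,-.2745,.1)))
```

```text
t 36.92 pos [ 0.5319 -0.2748  0.2034] q [8.000e-04 7.073e-01 7.069e-01 1.000e-04] F [ 0.   0.5 -1.3] w 0.0233 gf 24.99983772446285 j [-0.67  0.5   1.32  0.    1.32 -0.67]
[262.1 163.8] [287.1 180.7]
[274.1 178.9] [274.5 172.2]
```

View pics/c10.png

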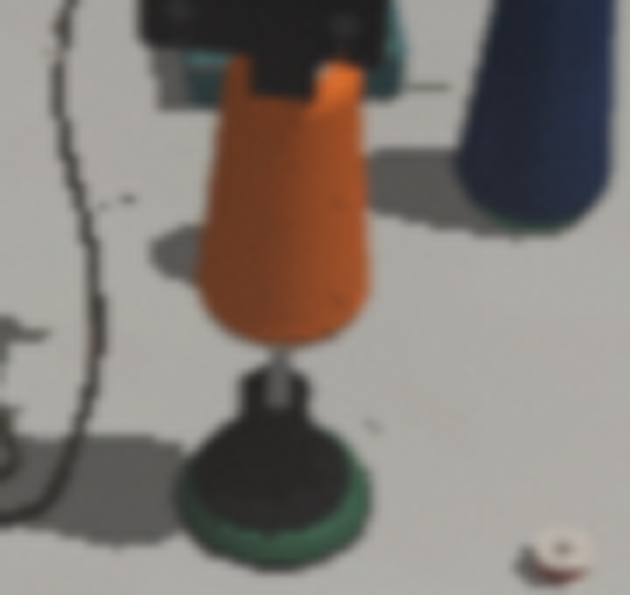

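The cone is held upright above the adapter, its bottom centred at about (275.0,175) with the pin at (274.6,181) and the collar at (274,187), so they are aligned. Lowering in steps.

{"op": "send_path", "data": {"motion": [[[0.015,0.0005,0,0.02,0,0,0],[0.015,0,0,0.02,0,0,0],[0.015,0,0,0.015,0,0,0],[0.015,0,0,0.01,0,0,0],[0.015,0,0,0,0,0,0],[0.015,0,0,0,0,0,0]]]}}

```text
time_s: 37.72
eef_pos: [0.5321, -0.2742, 0.1381]
ee_rot: [0.001, 0.707, 0.707, 0.0]
ft_force: [1.0, -0.2, -2.1]
grip_width: 0.0236
finger_force: 25.0
```

{"op": "send_path", "data": {"motion": [[[0.015,0,0,0.008,0,0,0],[0.015,0,0,0.006,0,0,0],[0.015,0,0,0.002,0,0,0],[0.015,0,0,0,0,0,0],[0.015,0,0,0,0,0,0]]]}}

```text
time_s: 38.35
eef_pos: [0.532, -0.274, 0.1215]
ee_rot: [0.0, 0.707, 0.707, 0.0]
ft_force: [-0.1, -0.6, -2.3]
grip_width: 0.0236
finger_force: 25.0
```

{"op": "send_path", "data": {"motion": [[[0.015,0,0,0.001,0,0,0],[0.015,0,0,0,0,0,0],[0.015,0,0,0,0,0,0],[0.045,0,0,0,0,0,0],[0.045,0,0,0,0,0,0],[0.045,0,0,0,0,0,0],[0.045,0,0,0,0,0,0],[0.045,0,0,-0.02,0,0,0],[0.045,0,0,-0.03,0,0,0],[0.045,0,0,-0.05,0,0,0]]]}}

```text
time_s: 39.6
eef_pos: [0.5313, -0.2736, 0.2203]
ee_rot: [-0.002, 0.707, 0.707, -0.0]
ft_force: [0.4, -0.9, 0.5]
grip_width: 0.0451
finger_force: 0.0
```

{"op": "send_path", "data": {"motion": [[[0.045,0,-0.02,-0.05,0,0,0],[0.045,0,-0.05,0,0,0,0],[0.045,0,-0.05,0,0,0,0],[0.045,0,-0.05,0,0,0,0],[0.045,0,0,0,0,0,0],[0.045,0,0,0,0,0,0]]]}}

```text
time_s: 40.35
eef_pos: [0.3623, -0.2742, 0.2706]
ee_rot: [0.0, 0.707, 0.707, 0.0]
ft_force: [0.4, 0.2, -0.3]
grip_width: 0.0452
finger_force: 0.0
```

Run:
```python
from h import *
st()
b=save("side","s11");a=save("top","t11")
cv2.imwrite("pics/fin.png",cv2.resize(b[110:260,210:390],None,fx=4,fy=4,interpolation=cv2.INTER_CUBIC)[:,:,::-1])
for c in("side","top"):
  for n in("steel_thimble","red_bobbin","blue_cone","orange_cone"):
    for r in spot_point(c,n)[:1]: print(c,n,round(r["p"],2),world(c,r["xyz"]).round(3))
```

```text
t 40.35 pos [ 0.3623 -0.2742  0.2706] q [5.000e-04 7.072e-01 7.070e-01 0.000e+00] F [ 0.4  0.2 -0.3] w 0.0452 gf 0.0 j [-0.91  0.13  1.64  0.    1.37 -0.91]
side steel_thimble 0.68 [ 0.516 -0.387 -0.004]
side red_bobbin 0.63 [ 0.517 -0.388 -0.004]
side blue_cone 0.93 [ 0.727 -0.356  0.   ]
side orange_cone 0.75 [ 0.53  -0.273  0.018]
top red_bobbin 0.57 [ 0.518 -0.383  0.   ]
top blue_cone 0.57 [ 0.724 -0.357  0.003]
top orange_cone 0.9 [ 0.534 -0.27   0.013]
```

View pics/fin.png

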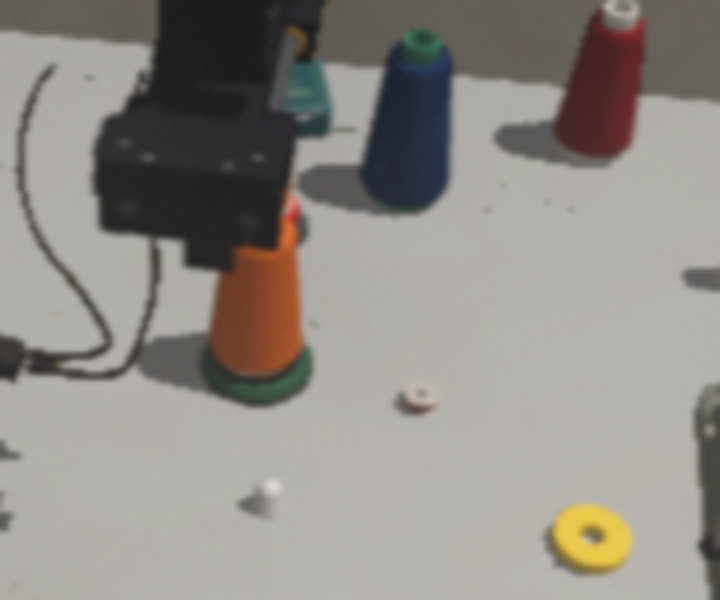

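The final view shows the orange cone down on the adapter's black flange on the green base, at about (274,203). The thimble (277,234), bobbin (315,209) and blue cone stand where they were. One numeric check of the seating, then hand in.

Run:
```python
from h import *
im=cv2.imread("pics/s11.png").astype(int); c=im[:,274]; m=(c[:,2]>1.7*c[:,0])&(c[:,2]>80); print("orange bottom row",np.where(m[180:215])[0].max()+180)
for z in(.017,.022,.027): print(z,max(pix("side",(.5315+.03*np.cos(a),-.2742+.03*np.sin(a),z))[1] for a in np.linspace(0,6.28,90)))
a=cv2.imread("pics/side0.png").astype(int); print("thimble diff",np.abs(a[232:236,274:281]-im[232:236,274:281]).mean(),"bobbin",np.abs(a[205:214,310:320]-im[205:214,310:320]).mean(),"blue",np.abs(a[120:160,302:323]-im[120:160,302:323]).mean())
```

```text
orange bottom row 203
0.017 204.8
0.022 203.5
0.027 202.1
thimble diff 9.583333333333334 bobbin 9.192592592592593 blue 2.3722222222222222
```

Run:
```python
from h import *
b=snapshot("side")[:,:,::-1]; im=b.astype(int); 
for u in(272,275): print([tuple(im[v,u][::-1].tolist()) for v in range(200,213)])
for z,r in((.017,.03),(.017,.029),(.012,.029),(.012,.036),(0,.036)): print(z,r,max(pix("side",(.5315+r*np.cos(a),-.2742+r*np.sin(a),z))[1] for a in np.linspace(0,6.28,90)))
a=cv2.imread("pics/side0.png")
f=lambda im,x0,y0:cv2.resize(im[y0:y0+24,x0:x0+40],(400,240),interpolation=cv2.INTER_CUBIC)
cv2.imwrite("pics/cmp.png",np.vstack([np.hstack([f(a,262,222),f(b,262,222)]),np.hstack([f(a,296,198),f(b,296,198)])]))
```

```text
[(120, 67, 42), (118, 67, 42), (122, 74, 50), (108, 79, 62), (69, 59, 52), (50, 53, 48), (55, 71, 59), (58, 79, 64), (58, 79, 64), (57, 75, 62), (59, 66, 59), (100, 98, 95), (162, 159, 156)]
[(135, 73, 43), (135, 73, 43), (130, 76, 48), (109, 76, 57), (71, 60, 53), (54, 59, 53), (59, 81, 66), (61, 88, 70), (60, 83, 67), (57, 77, 62), (57, 66, 58), (96, 95, 92), (161, 158, 155)]
0.017 0.03 204.8
0.017 0.029 204.5
0.012 0.029 205.9
0.012 0.036 208.0
0 0.036 211.2
```

View pics/cmp.png

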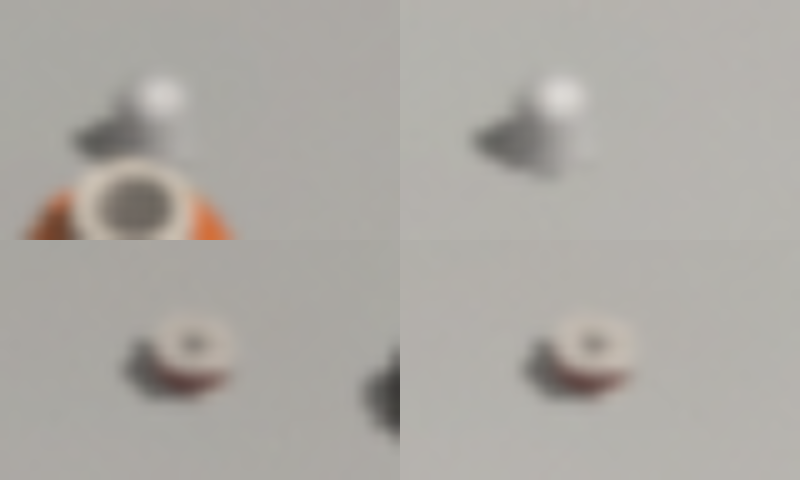

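The dark line under the cone is thin, and the gripper released it with its rim at about 0.0177 m against a home height of 0.017 m, so it is down. The thimble and bobbin haven't moved. Handing in.

```bash
python3 -c "
from rig import *
print(sign_off())"
```

```text
the job is handed in; nothing more can be done
None
```

I handed the job in at about 40 s of robot time: disc, orange spool and cap are on the small dark stand, and adapter and orange cone on the green stand. All looked fully down in the camera checks, and the thimble, bobbin and blue cone were unmoved; the judge's result was not shown.

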